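# Hold the crown hoop ready over the hat block

### The arm

A 6-joint arm with a two-finger parallel gripper is mounted at the origin on the work surface. World frame = base frame: x ahead of the robot, y to its left, z up, the work surface at z = 0. Lengths are in m, angles in rad, forces in N, time in s.
With the tool pointing down it reaches from about 0.35 to 0.975 m from the base axis. Payload 4.9 kg.
Tool frame: the origin (TCP) lies on the centre line of the jaws, within the pads' length; the fingertips stand 19 mm ahead of it and the grasp point (between the pads) is the TCP; z points along the fingers, y is the line along which they close (so a half turn about z gives the same grasp; the last joint's range is limited). The gripper opens to 85 mm and grips with 20 to 120 N. Pads are 22 mm wide; open, the fingers measure 114 mm over their backs; the gripper's body (76 mm by 85 mm) begins 54 mm behind the grasp point. The pads swing forward as they close: fully open they stand 13 mm farther back than shut.
Start: joints at [-1.374, 0.053, 1.613, -0, 1.476, -0.119], TCP at [0.194, -0.594, 0.25] pointing down, gripper open.
Joint ranges: [-3.01, 3.01], [-1.01, 2.22], [0.06, 2.58], [-1.02, 4.17], [0.09, 2.62], [-3.14, 3.14]. Speed limits (rad/s): [2.57, 2.57, 3.14, 3.14, 3.14, 3.14].

### API

Orientations are given as a unit quaternion [w, x, y, z].
In Python, from plant import state, grab_frame, ticket, spotter gives the robot as it stands.
- The arm moves only by the tool apply_moves, never from a script. Its argument "series" is a list of rows, each an object of numbers: "jaw": the closure, from 0 (fully open) to 1 (shut); "dx", "dy", "dz": the shift along the tool's x, y, z in mm; "turn": the turn about the tool's z in rad. A call has 1 to 5 rows; each row is the pose to reach, as a shift and turn from the pose commanded when the call began, along the tool's axes at that moment; what a row does not reach only later rows make up. A row lasts 1/12 s, in which the tool goes at most 41.7 mm and 7.16 degrees, less where a joint would pass 70% of its speed; a pose out of reach is approached as far as the arm can. A call with a gripper value outside its range is refused whole. The fingers move at their own pace and stop on an object; the grip force is fixed at half the most. Time passes only in rows, so rows that repeat a pose let the fingers close. It gives the time, the measured TCP pose, the force, the opening and the grip force at its end, in the units of the state.
- state(): the state, without advancing time (a new reading comes with each control period).
- grab_frame(name): name is "scene" or "top" or "wrist"; returns a dict with "pixels" (400x640x3 uint8, red, green, blue), "mtx" (3x3 intrinsics, pixels), "camera_from_world" (4x4, takes a point from world to camera coordinates). Camera axes: x right, y down, z forward; pixel columns grow to the right and rows downward; lengths in m; the calibration is good to about 2 mm. A picture is of the moment at which its call begins. There is no depth.
- ticket.job_done(): hands the job in; it is judged then, once.
Trained networks look in a picture, given as the dict that the camera call returned (one of the last four; its "shot" number tells which), for a name from the list of things; names that differ only in an ending like _2 or _b are one class to them, and where a whole thing is asked for, a point or a joint stands for the part that bears it (a point fixed in the world has none). Each returns a list of dicts, best first, with "conf" (0 to 1); they miss things now and then, are a little off and sometimes report something else, mostly with a low value. They report only what shows in the picture. A call takes as long as a camera call. They do not tell look-alikes from the thing itself.
- spotter.outline_of(picture, target): "region" (400x640 bool, what is visible of it) and "extent" ([left, top, right, bottom] in pixels, round what is visible of it).
The state is a dict: "time": time; "joint_pos": joint angles; "joint_vel": joint speeds; "joint_efforts": joint torques, N m; "tool_pos": TCP position; "tool_rot": TCP orientation; "contact_force": force on the tool from outside, world axes, zero at the start; "ft_torque": the same for the moment, N m; "gripper_width": opening from 0.0 (shut) to 1.0 (fully open); "grasp_force": force on a finger pad.
Only numpy, scipy, OpenCV 4.12 (cv2) and the standard library are available. Lean on these libraries where they do the work, as an engineer would, in place of code of your own. Each camera call takes 0.05 s, during which the arm holds its last target. There are 200 camera calls.

### The job

Pick up the oval metal hoop by its wooden handle, carry it over the rack and hold it level and centred over the oval wooden hat block, long axes lined up, with about 2 cm of air between the hoop's lower edge and the block's top, ready for a felt to be slipped in underneath. Never touch the block with the hoop, and leave the jar, the tins and the brush where they are. Finish while still holding the hoop there, motionless: do not put it down or let go.

Things in the scene. Friction and masses are not known exactly. Their poses are not given: they have to be found in the camera images.
- hoop: Loose oval aluminium hoop, 0.25 to 0.42 kg, flat on the bench. Half circles joined by 40 mm straights: outside 212 x 172 mm, opening 202 x 162, band 5 thick, 28 high. A steel arch along the long axis carries a wooden handle. Origin: centre of the oval at the lower edge; x along the long axis and handle, y along the short axis, z up; both ends alike. On either side of the rack.
- hoop_grip (a point): Centre of the hoop's wooden handle bar, 74 mm above the hoop's lower edge, straight above its origin. The bar is 116 mm long (hoop x), 20 mm wide (hoop y) and 22 mm high (63 to 85 mm above the lower edge), with the open hoop beneath it; pinch it across its width from above.
- block: Fixed oval wooden hat block across the rack from the hoop: domed crown 192 x 152 mm at its foot, narrowing to the rounded top, on a foot board 230 x 180 x 18 mm; 150 mm high over all. A thin dark seam runs over it along the long axis. Origin: centre of its underside on the bench; x along the long axis, y along the short axis, z up; both ends alike.
- block_top (a point): Highest point of the hat block, the centre of its crown, 150 mm above the bench.
- rack: Plywood pigeon-hole rack fixed to the bench between hoop and block: 360 mm long (its x), 90 mm deep (its y), 100 mm high. With the jar and the tin standing on it, it reaches 160 mm above the bench. Origin: centre of its underside; z up.
- jar_a: Bystander: closed amber glass jar, 44 mm wide, 60 mm high, standing on top of the rack. Origin: centre of its underside.
- jar_b: Bystander: closed small steel tin, 52 mm wide, 48 mm high, standing on top of the rack. Origin: centre of its underside.
- brush: Bystander: flat brush with a wooden handle, about 170 mm long, 50 mm wide, 20 mm high, lying on the far part of the bench. Origin: underside, near its middle.
- tin: Bystander: closed aluminium tin, 72 mm wide, 50 mm high, standing on the far part of the bench. Origin: centre of its underside.
Things that resemble listed ones, but are neither listed nor needed, are in the scene too. What is meant by the hoop is not yellow, and is the larger of those in its own colour.

How it is judged:
On the way, in this order (a step that is already met when the one before it is completed fails the run):
1. the hoop is in the fingers and lifted off the bench (height (world z) of hoop above 0.05 m and contact force between hoop and the fingers above 1 N), for 0.1 s.
2. the hoop's centre passes over the rack, held higher than the rack's top (y of hoop in the frame of rack between -0.06 and 0.06 m and x of hoop in the frame of rack between -0.25 and 0.25 m and height (world z) of hoop above 0.1 m and contact force between hoop and the fingers above 1 N), for 0.1 s.
At the end, for the whole second after the job is handed in: Hoop held still in the fingers, level within 0.08 rad, lower edge 8 to 35 mm above the block's top, centre within 12 mm of the block's axis, long axes within 0.13 rad (either way round), touching neither block nor rack; jar, tins and brush within 30 mm of their starts (z of hoop in the frame of block_top between 0.008 and 0.035 m and horizontal distance between hoop and block_top below 0.012 m and angle between the x axis of hoop and the x axis of block, either way round below 0.13 rad and angle between hoop's own z axis and vertical below 0.08 rad and contact force between hoop and the fingers above 1 N and contact force between hoop and block below 0.1 N and contact force between hoop and rack below 0.1 N and linear speed of hoop below 0.02 m/s and angular speed of hoop below 0.15 rad/s and distance of each of jar_a, jar_b, brush, tin from where it was at the start of the episode below 0.03 m); the arm keeps its last pose, push and grip.
It fails at once if the hoop touches the hat block (contact force between hoop and block above 1 N).
It fails at once if the amber glass jar is disturbed (distance of jar_a from where it was at the start of the episode above 0.03 m).
It fails at once if the small tin is disturbed (distance of jar_b from where it was at the start of the episode above 0.03 m).
It fails at once if the brush is disturbed (distance of brush from where it was at the start of the episode above 0.03 m).
It fails at once if the wide tin is disturbed (distance of tin from where it was at the start of the episode above 0.03 m).
It also fails if it takes over 40 s, if anything falls off the work surface, if the arm or the gripper's body presses on something with over 40 N, if the wrist force passes 120 N, or if a joint passes its speed limit or range.

## Working session

There is one attempt and no reset: what is moved stays moved. The work goes in short steps, Python scripts to look and compute and a tool call to move; the robot and the scene stay as the last step left them, time stands still between calls to the robot, and variables do not carry over. Pictures are saved under pics/ and viewed, at most 10 in all, crops included, and the job is handed in when it is done.

Besides the shell and the picture viewer there is one more tool, called after "Request:" as a command line: name --argument value ..., lists and objects as JSON in quotes. apply_moves: Moves the arm, as the interface text tells. Its arguments: {"type":"object","properties":{"series":{"type":"array","items":{"type":"object","properties":{"jaw":{"type":"number"},"dx":{"type":"number"},"dy":{"type":"number"},"dz":{"type":"number"},"turn":{"type":"number"}}}}},"required":["series"]}

```bash
mkdir -p pics; ls; cat > h.py <<'E'
import numpy as np, cv2
from plant import state, grab_frame, ticket, spotter
def save(f,n): cv2.imwrite(f'pics/{n}.png',cv2.cvtColor(f['pixels'],cv2.COLOR_RGB2BGR))
def ray(f,uv,z):
    uv=np.atleast_2d(np.asarray(uv,float)); T=f['camera_from_world']; R=T[:3,:3]; c=-R.T@T[:3,3]
    d=(np.linalg.inv(f['mtx'])@np.c_[uv,np.ones(len(uv))].T).T@R
    return c+d*((z-c[2])/d[:,2])[:,None]
def proj(f,P):
    T=f['camera_from_world']; q=np.atleast_2d(P)@T[:3,:3].T+T[:3,3]; q=q@f['mtx'].T; return q[:,:2]/q[:,2:]
E
python3 - <<'E'
from h import *
a=grab_frame('top');b=grab_frame('scene')
cv2.imwrite('pics/a.png',cv2.cvtColor(np.vstack([a['pixels']]),cv2.COLOR_RGB2BGR)); save(b,'b')
for n in ['hoop','hoop_grip','block','rack','jar_a','brush','tin']:
    for k,f in (('top',a),('scene',b)):
        for r in spotter.outline_of(f,n): print(n,k,round(r['conf'],2),np.round(r['extent']))
print(state()['tool_pos'],state()['tool_rot'])
E
```

```text
pics
hoop top 0.74 [226. 217. 282. 284.]
hoop top 0.59 [167. 228. 219. 255.]
hoop scene 0.96 [356. 147. 412. 204.]
hoop scene 0.78 [418. 158. 465. 188.]
hoop scene 0.74 [331. 200. 373. 246.]
hoop_grip top 0.95 [164. 222. 214. 260.]
hoop_grip top 0.91 [226. 218. 279. 282.]
hoop_grip top 0.61 [277. 182. 303. 216.]
hoop_grip scene 0.97 [420. 156. 464. 189.]
hoop_grip scene 0.84 [355. 143. 409. 199.]
hoop_grip scene 0.84 [329. 197. 375. 246.]
block top 0.62 [404. 200. 471. 280.]
rack top 0.66 [338. 155. 375. 274.]
rack scene 0.71 [270. 155. 314. 272.]
jar_a top 0.72 [354. 225. 367. 236.]
jar_a top 0.65 [356. 172. 369. 193.]
jar_a scene 0.54 [282. 208. 301. 230.]
jar_a scene 0.48 [278. 167. 293. 191.]
brush top 0.58 [270. 147. 330. 163.]
brush scene 0.77 [325. 254. 390. 268.]
tin top 0.79 [381. 142. 402. 164.]
tin scene 0.98 [249. 262. 273. 291.]
[ 0.19407288 -0.59408816  0.25034473] [ 2.19816884e-05  9.87559305e-01  1.57246995e-01 -2.47390411e-05]
```

View pics/a.png

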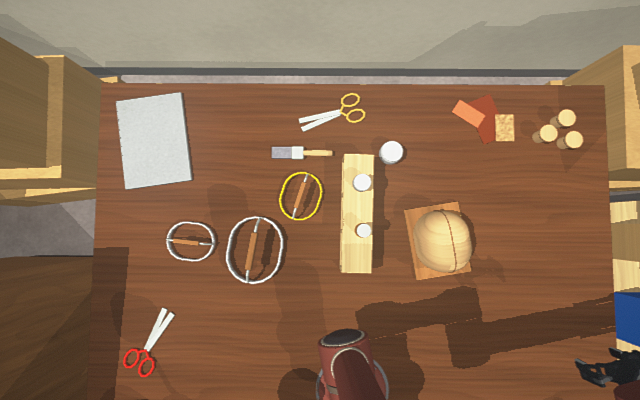

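View pics/b.png

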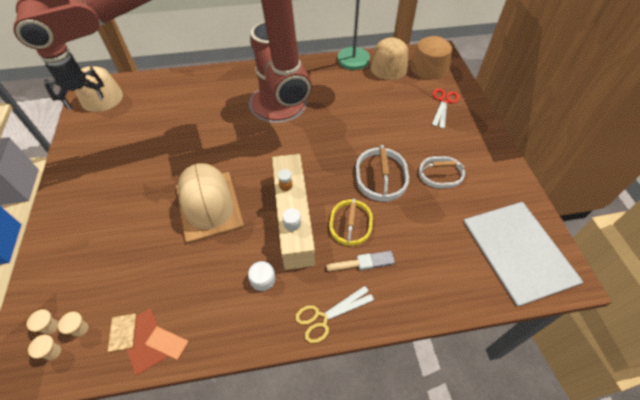

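The top picture shows three hoops: a large silver one at (255,250), a small silver one at (190,241) and a yellow one at (300,196). The hoop meant is at (255,250), because it isn't yellow and is the larger of the two silver ones. The block is at (440,240) with its seam running near-vertical in the image. The rack is at x 340–374 with two containers on it.

```bash
cat >> h.py <<'E'
def handle(f,box,z=.085):
    x0,y0,x1,y1=box; im=f['pixels'][y0:y1,x0:x1]
    hsv=cv2.cvtColor(im,cv2.COLOR_RGB2HSV); return hsv
E
python3 - <<'E'
from h import *
a=grab_frame('top');b=grab_frame('scene')
im=cv2.cvtColor(a['pixels'],cv2.COLOR_RGB2BGR)
cv2.imwrite('pics/c.png',np.vstack([cv2.resize(im[205:295,150:300],None,fx=5,fy=5,interpolation=cv2.INTER_CUBIC)]))
for k,f,box in (('top',a,(220,210,290,290)),('scene',b,(350,140,416,206))):
    x0,y0,x1,y1=box; hsv=cv2.cvtColor(f['pixels'],cv2.COLOR_RGB2HSV)
    roi=np.zeros((400,640),bool); roi[y0:y1,x0:x1]=1
    silver=roi&(hsv[...,1]<60)&(hsv[...,2]>110)
    p=np.argwhere(silver)[:,::-1]; print(k,len(p))
    w=ray(f,p,.028)[:,:2]; h=cv2.convexHull(w.astype(np.float32)); r=cv2.minAreaRect(h); print('hoop rim rect',r)
    wood=roi&(hsv[...,0]<16)&(hsv[...,1]>120)&(hsv[...,2]>130)
    n,l,s,c=cv2.connectedComponentsWithStats(wood.astype(np.uint8)); i=1+s[1:,4].argmax()
    w=ray(f,np.argwhere(l==i)[:,::-1],.08)[:,:2]; print('handle',s[i],cv2.minAreaRect(w.astype(np.float32)),w.mean(0))
for k,f in (('top',a),('scene',b)):
    T=f['camera_from_world']; print(k,-T[:3,:3].T@T[:3,3])
r=spotter.outline_of(a,'rack')
if r:
    w=ray(a,np.argwhere(r[0]['region'])[:,::-1],.1)[:,:2]; print('rack',cv2.minAreaRect(w.astype(np.float32)))
r=spotter.outline_of(a,'block')
if r:
    w=ray(a,np.argwhere(r[0]['region'])[:,::-1],.018)[:,:2]; print('block',cv2.minAreaRect(w.astype(np.float32)))
E
```

```text
top 616
hoop rim rect ((0.44318878650665283, 0.3153068721294403), (0.1758018434047699, 0.2141827791929245), 81.17707824707031)
handle [220 283  70   7 366] ((0.3366594910621643, 0.3031657040119171), (0.017970968037843704, 0.20976753532886505), 0.3967531621456146) [0.33530386 0.31848902]
scene 936
hoop rim rect ((0.4479564130306244, 0.31203627586364746), (0.1823415458202362, 0.25730186700820923), 74.93141174316406)
handle [ 350  140   66   66 1547] ((0.4807809591293335, 0.30776092410087585), (0.22570830583572388, 0.2812364101409912), 77.9984359741211) [0.46792213 0.32370961]
top [0.5288206  0.11046374 1.19942697]
scene [ 1.26329748 -0.03167204  1.08070977]
rack ((0.5596472024917603, -0.004665683954954147), (0.09806541353464127, 0.3622261881828308), 88.41887664794922)
block ((0.47633522748947144, -0.27790337800979614), (0.23374681174755096, 0.19846366345882416), 9.390002250671387)
```

View pics/c.png

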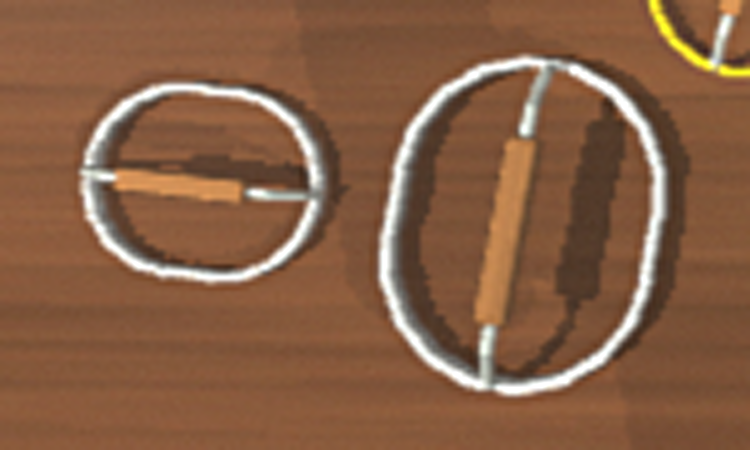

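The enlarged crop shows the large silver hoop filling (380–665, 55–395), with its handle at crop (507,233), which is top-view pixel (251,252). The small silver hoop beside it is clearly smaller. The measured rim is 176 x 214 mm against the stated 172 x 212, so this is the hoop. Its centre is about (0.443, 0.315), with yaw about -9°.

I'll move toward it, staying high.

```bash
cat > go.py <<'E'
# usage: go.py x y z yawdeg -> remaining shift in tool axes (mm) and turn
import sys; from h import *
from scipy.spatial.transform import Rotation as Ro
x,y,z,yaw=map(float,sys.argv[1:]); s=state()
R=Ro.from_quat(np.roll(s['tool_rot'],-1)).as_matrix()
d=R.T@(np.array([x,y,z])-s['tool_pos'])*1000
yn=np.degrees(np.arctan2(R[1,0],R[0,0])); print('t',s['time'],'shift',d.round(1),'turn',round(np.radians(yn-yaw),3),'n',np.linalg.norm(d)/41.7,'pos',s['tool_pos'].round(4),'yaw',yn.round(2),'j',np.round(s['joint_pos'],2))
E
```

Request:
apply_moves --series '[{"dx": 35, "dy": -17, "dz": -6}, {"dx": 70, "dy": -34, "dz": -12}, {"dx": 105, "dy": -51, "dz": -18}, {"dx": 140, "dy": -68, "dz": -24}, {"dx": 175, "dy": -85, "dz": -30}]'

```text
invalid input at $.series[0]: expected keys jaw, dx, dy, dz, turn
```

```bash
python3 go.py .5 -.3 .30 0; python3 go.py .45 .305 .30 -9
```

```text
t 1.0 shift [ 382.1 -184.5  -49.7] turn 0.316 n 10.245330845770939 pos [ 0.1941 -0.5941  0.2503] yaw 18.09 j [-1.37  0.05  1.61  0.    1.48 -0.12]
t 1.0 shift [ 522.5 -775.1  -49.7] turn 0.473 n 22.44855137480998 pos [ 0.1941 -0.5941  0.2503] yaw 18.09 j [-1.37  0.05  1.61  0.    1.48 -0.12]
```

Request:
apply_moves --series '[{"dx": 35, "dy": -17, "dz": -6, "turn": 0, "jaw": 0}, {"dx": 70, "dy": -34, "dz": -12, "turn": 0, "jaw": 0}, {"dx": 105, "dy": -51, "dz": -18, "turn": 0, "jaw": 0}, {"dx": 140, "dy": -68, "dz": -24, "turn": 0, "jaw": 0}, {"dx": 175, "dy": -85, "dz": -30, "turn": 0, "jaw": 0}]'

```text
time: 1.42
tool_pos: [0.335, -0.4576, 0.2807]
tool_rot: [0.0, 0.988, 0.157, 0.0]
contact_force: [0.7, 0.4, 0.5]
gripper_width: 0.996
grasp_force: 0.0
```

```bash
python3 go.py .5 -.3 .30 0
```

```text
t 1.4167 shift [205.7 -98.7 -19.3] turn 0.315 n 5.491117393430221 pos [ 0.335  -0.4576  0.2807] yaw 18.06 j [-1.07 -0.1   1.71  0.    1.53  0.19]
```

Request:
apply_moves --series '[{"dx": 36, "dy": -14, "dz": -10, "turn": 0.03, "jaw": 0}, {"dx": 72, "dy": -28, "dz": -20, "turn": 0.06, "jaw": 0}, {"dx": 108, "dy": -42, "dz": -30, "turn": 0.09, "jaw": 0}, {"dx": 140, "dy": -60, "dz": -40, "turn": 0.15, "jaw": 0}, {"dx": 140, "dy": -60, "dz": -60, "turn": 0.15, "jaw": 0}]'

```text
time: 1.83
tool_pos: [0.4515, -0.3534, 0.3386]
tool_rot: [-0.002, 0.996, 0.085, -0.0]
contact_force: [0.4, -0.2, -0.5]
gripper_width: 0.996
grasp_force: 0.0
```

```bash
python3 - <<'E'
from h import *
w=grab_frame('wrist'); save(w,'d'); a=grab_frame('top')
T=w['camera_from_world']; print('cam',-T[:3,:3].T@T[:3,3]); print('block_top at guess',proj(w,[.476,-.278,.15]))
im=cv2.cvtColor(a['pixels'],cv2.COLOR_RGB2BGR)
for r in spotter.outline_of(w,'block'):
    print(r['conf'],r['extent'])
E
python3 go.py .5 -.02 .32 0
```

```text
cam [ 0.52483666 -0.34354146  0.4627341 ]
block_top at guess [[245.88792773 148.98255809]]
0.65 [192.8, 41.8, 331.9, 217.6]
t 1.9833 shift [ 106.3 -325.5   21.3] turn 0.167 n 8.227897301684429 pos [ 0.4493 -0.3586  0.3422] yaw 9.58 j [-0.8  -0.11  1.62 -0.    1.63  0.6 ]
```

View pics/d.png

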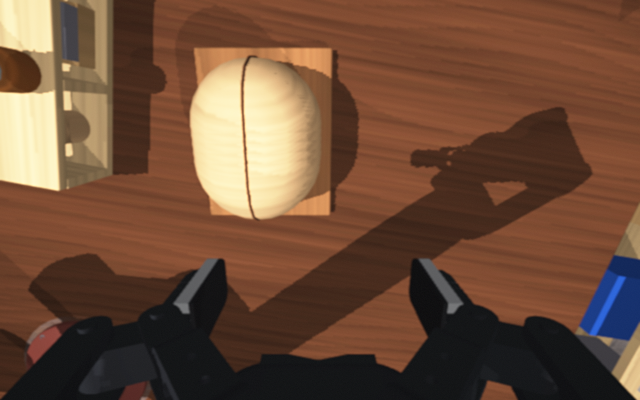

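The wrist picture shows the block's foot board with corners near (194,48), (332,49), (330,215) and (210,215). The seam runs from (250,57) through (243,140) to (257,219).

```bash
cat > fitblock.py <<'E'
from h import *
from scipy.optimize import least_squares
def edges(p):
    x,y,t=p; c,s=np.cos(t),np.sin(t)
    return np.array([[x+c*a-s*b,y+s*a+c*b,.018] for a,b in [(.115,.09),(.115,-.09),(-.115,-.09),(-.115,.09)]])
w=grab_frame('wrist'); a=grab_frame('top')
C=np.array([(194,48),(332,49),(330,215),(210,215)],float)
P=ray(w,C,.018); print(P.round(4)); print([np.linalg.norm(P[i]-P[(i+1)%4]).round(4) for i in range(4)])
f=least_squares(lambda p:(proj(w,edges(p))-C).ravel(),[.476,-.278,.15]); print('fit wrist',f.x,np.degrees(f.x[2]),f.fun.round(1))
# seam, dark pixels between
def seam(fr,box,lo):
    x0,y0,x1,y1=box; g=cv2.cvtColor(fr['pixels'],cv2.COLOR_RGB2GRAY)[y0:y1,x0:x1]
    return np.array([(x0+r.argmin(),y0+i) for i,r in enumerate(g) if r.min()<lo])
s=seam(w,(235,70,262,205),100); m=f.x
q=ray(w,s[len(s)//2-15:len(s)//2+15],.149)[:,:2]-m[:2]; c,sn=np.cos(m[2]),np.sin(m[2])
print('seam off in block y',(q@[-sn,c]).round(4)[::5],'x',(q@[c,sn]).round(3)[::10])
v=proj(a,edges(m)); print('top view corners',v.round(1)); print('top block_top',proj(a,[m[0],m[1],.15]))
im=cv2.cvtColor(a['pixels'],cv2.COLOR_RGB2BGR)[190:290,390:490]; im=cv2.resize(im,None,fx=5,fy=5)
cv2.polylines(im,[((v-[390,190])*5+2).astype(int)],True,(0,255,0),1)
i2=cv2.cvtColor(w['pixels'],cv2.COLOR_RGB2BGR)[30:230,180:350]; i2=cv2.resize(i2,(425,500))
cv2.polylines(i2,[((proj(w,edges(m))-[180,30])*2.5+1).astype(int)],True,(0,255,0),1)
cv2.imwrite('pics/e.png',cv2.resize(np.hstack([im,i2]),None,fx=.85,fy=.85))
E
python3 fitblock.py
```

```text
[[ 0.5729 -0.1777  0.018 ]
 [ 0.6019 -0.3551  0.018 ]
 [ 0.3766 -0.3932  0.018 ]
 [ 0.3465 -0.2141  0.018 ]]
[np.float64(0.1797), np.float64(0.2285), np.float64(0.1816), np.float64(0.2294)]
fit wrist [ 0.47431891 -0.2850533   0.16357126] 9.371942983202473 [-0.1 -0.2  0.1 -0.4 -0.6  0.6  0.6  0.2]
seam off in block y [0.0064 0.0067 0.0079 0.008  0.008  0.008 ] x [0.066 0.044 0.015]
top view corners [[407.2 209.8]
 [461.9 201.1]
 [475.1 271.9]
 [419.7 280.8]]
top block_top [[456.44270441 242.88283811]]
```

View pics/e.png

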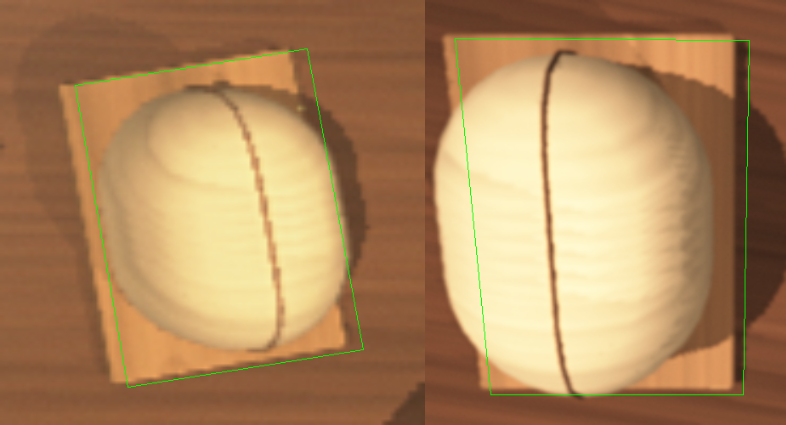

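The overlay shows a constant shift: the arm was still settling in the earlier picture. I'll refit using corners from this picture, in both views.

```bash
cat > fit2.py <<'E'
exec(open('fitblock.py').read().split("w=grab")[0])
w=grab_frame('wrist'); a=grab_frame('top'); print(state()['tool_pos'],np.abs(state()['joint_vel']).max())
Cw=(np.array([(443,35),(735,36),(732,388),(481,389)])-[425,0])/2.125+[180,30]-.2
Ct=np.array([(61,85),(292,48),(346,348),(113,382)])/4.25+[390,190]-.4
for n,fr,C in (('w',w,Cw),('t',a,Ct)):
    # refine to subpixel
    g=cv2.cvtColor(fr['pixels'],cv2.COLOR_RGB2GRAY); C2=cv2.cornerSubPix(g,C.astype(np.float32).reshape(-1,1,2).copy(),(3,3),(-1,-1),(3,30,.01)).reshape(-1,2)
    print((C2-C).round(1).tolist())
    for K in (C,C2):
        f=least_squares(lambda p:(proj(fr,edges(p))-K).ravel(),[.476,-.278,.15],loss='soft_l1'); print(n,f.x.round(4),np.degrees(f.x[2]).round(2),'rms',np.sqrt((f.fun**2).mean()).round(2))
m=f.x;c,sn=np.cos(m[2]),np.sin(m[2])
for n,fr,box in (('w',w,(228,90,250,190)),('t',a,(440,215,465,265))):
    x0,y0,x1,y1=box; g=cv2.cvtColor(fr['pixels'],cv2.COLOR_RGB2GRAY)[y0:y1,x0:x1]
    s=np.array([(x0+r.argmin(),y0+i) for i,r in enumerate(g)])
    q=ray(fr,s,.149)[:,:2]-m[:2]; X,Y=q@[c,sn],q@[-sn,c]; k=abs(X)<.03
    print(n,'seam y',Y[k].round(4)[::3],np.median(Y[k]))
E
python3 fit2.py; python3 go.py .5 -.02 .32 0
```

```text
[ 0.44745356 -0.35890565  0.33859759] 0.0021052923207673683
[[-0.4, -1.5], [0.1, -1.9], [1.3, -2.0], [1.2, -1.2]]
w [ 0.4731 -0.2769  0.1636] 9.38 rms 1.18
w [ 0.4754 -0.2774  0.1709] 9.79 rms 1.29
[[-0.6, -0.0], [-1.2, 0.3], [-0.2, -0.7], [-0.2, -0.1]]
t [ 0.4758 -0.2735  0.1596] 9.14 rms 0.34
t [ 0.4763 -0.2716  0.1681] 9.63 rms 0.51
w seam y [-0.0046 -0.0044 -0.0051 -0.0049 -0.0047 -0.0045 -0.0052 -0.005  -0.0048
 -0.0046 -0.0053 -0.0051 -0.0049 -0.0047 -0.0044 -0.0052 -0.005  -0.0048
 -0.0045 -0.0043 -0.0051] -0.0048036850664394904
t seam y [-0.0037 -0.0021 -0.0033 -0.0017 -0.0029 -0.0014 -0.0026] -0.002595569341444656
t 2.1833 shift [ 107.2 -325.7   19.1] turn 0.164 n 8.236425163684514 pos [ 0.4475 -0.3589  0.3386] yaw 9.4 j [-0.81 -0.11  1.62 -0.    1.63  0.6 ]
```

Block is at about (0.475, -0.275), yaw 9.5°, and the two views agree within 3 mm. Now on to the hoop.

Request:
apply_moves --series '[{"dx": 10, "dy": -39, "dz": 0, "turn": 0.05, "jaw": 0}, {"dx": 20, "dy": -78, "dz": 0, "turn": 0.1, "jaw": 0}, {"dx": 30, "dy": -117, "dz": 0, "turn": 0.15, "jaw": 0}, {"dx": 40, "dy": -156, "dz": 0, "turn": 0.2, "jaw": 0}, {"dx": 50, "dy": -195, "dz": 0, "turn": 0.25, "jaw": 0}]'

```text
time: 2.6
tool_pos: [0.4647, -0.1569, 0.3389]
tool_rot: [-0.0, 0.999, -0.045, -0.001]
contact_force: [0.1, -0.1, -0.4]
gripper_width: 1.004
grasp_force: 0.0
```

```bash
python3 go.py .41 .29 .32 -9
```

```text
t 2.6 shift [ -94.3 -440.3   19.4] turn 0.068 n 10.807742038998388 pos [ 0.4647 -0.1569  0.3389] yaw -5.12 j [-0.48 -0.31  1.8   0.    1.66  1.18]
```

Request:
apply_moves --series '[{"dx": -8, "dy": -40, "dz": 0, "turn": 0.03, "jaw": 0}, {"dx": -16, "dy": -80, "dz": 0, "turn": 0.07, "jaw": 0}, {"dx": -24, "dy": -120, "dz": 0, "turn": 0.07, "jaw": 0}, {"dx": -32, "dy": -160, "dz": 0, "turn": 0.07, "jaw": 0}, {"dx": -40, "dy": -200, "dz": 0, "turn": 0.07, "jaw": 0}]'

```text
time: 3.02
tool_pos: [0.4417, 0.0458, 0.3392]
tool_rot: [-0.0, 0.997, -0.078, -0.001]
contact_force: [1.6, 0.4, -1.1]
gripper_width: 1.0
grasp_force: 0.0
```

```bash
python3 go.py .41 .29 .32 -9
```

```text
t 3.0167 shift [ -69.3 -236.3   19.2] turn 0.001 n 5.923982819960556 pos [0.4417 0.0458 0.3392] yaw -8.97 j [-0.06 -0.43  1.89  0.    1.69  1.66]
```

Request:
apply_moves --series '[{"dx": -10, "dy": -40, "dz": 4, "turn": 0, "jaw": 0}, {"dx": -20, "dy": -80, "dz": 8, "turn": 0, "jaw": 0}, {"dx": -30, "dy": -120, "dz": 12, "turn": 0, "jaw": 0}, {"dx": -40, "dy": -160, "dz": 16, "turn": 0, "jaw": 0}, {"dx": -50, "dy": -200, "dz": 20, "turn": 0, "jaw": 0}]'

```text
time: 3.43
tool_pos: [0.4233, 0.2512, 0.319]
tool_rot: [0.0, 0.997, -0.078, -0.0]
contact_force: [0.5, 0.1, -0.6]
gripper_width: 0.998
grasp_force: 0.0
```

Request:
apply_moves --series '[{"dx": -15, "dy": -30, "dz": 0, "turn": 0, "jaw": 0}, {"dx": -15, "dy": -30, "dz": 0, "turn": 0, "jaw": 0}, {"dx": -15, "dy": -30, "dz": 0, "turn": 0, "jaw": 0}, {"dx": -15, "dy": -30, "dz": 0, "turn": 0, "jaw": 0}, {"dx": -15, "dy": -30, "dz": 0, "turn": 0, "jaw": 0}]'

```text
time: 3.85
tool_pos: [0.4142, 0.2808, 0.3199]
tool_rot: [0.0, 0.997, -0.078, -0.0]
contact_force: [0.4, 0.4, -0.1]
gripper_width: 1.001
grasp_force: 0.0
```

```bash
cat > hoopfit.py <<'E'
from h import *
w=grab_frame('wrist'); save(w,'f'); hsv=cv2.cvtColor(w['pixels'],cv2.COLOR_RGB2HSV)
c0=proj(w,[.443,.315,.08])[0]; print('expected grip px',c0, np.abs(state()['joint_vel']).max())
for n in ('hoop','hoop_grip'):
    for r in spotter.outline_of(w,n): print(n,r['conf'],r['extent'])
wood=((hsv[...,0]<18)&(hsv[...,1]>100)&(hsv[...,2]>150)).astype(np.uint8)
n,l,s,c=cv2.connectedComponentsWithStats(wood)
for i in range(1,n):
    if s[i,4]>300:
        P=ray(w,np.argwhere(l==i)[:,::-1],.085)[:,:2]; print(s[i],cv2.minAreaRect(P.astype(np.float32)))
E
python3 hoopfit.py; python3 go.py .443 .315 .2 -9
```

```text
expected grip px [282.96348018 156.33820071] 0.005591210829796172
hoop 0.87 [330.2, 1.3, 436.4, 57.3]
hoop 0.86 [222.8, 65.2, 357.4, 226.7]
hoop 0.82 [72.5, 106.5, 194.3, 200.7]
hoop_grip 0.96 [220.5, 62.9, 352.1, 228.9]
hoop_grip 0.93 [328.1, 0.0, 434.8, 53.6]
hoop_grip 0.62 [73.2, 104.2, 195.9, 198.3]
[     0      0    616    372 120435] ((0.3929838538169861, 0.2842438220977783), (0.47883209586143494, 0.7358242869377136), 0.4037080705165863)
[ 339    0   55   48 1638] ((0.5633089542388916, 0.20542527735233307), (0.055588576942682266, 0.0427287332713604), 81.09952545166016)
[385   0  43  50 881] ((0.5546476244926453, 0.16317540407180786), (0.021704357117414474, 0.057130251079797745), 55.934303283691406)
[510   0  27  44 585] ((0.541039764881134, 0.04641454666852951), (0.04246686398983002, 0.02642413042485714), 1.1893726587295532)
[ 581    5   59  177 3078] ((0.4404517710208893, -0.05225937440991402), (0.18991747498512268, 0.058184023946523666), 7.677052974700928)
[ 242   71   74  141 6713] ((0.45684385299682617, 0.31728309392929077), (0.0821472629904747, 0.15673577785491943), 80.249
[... 241 characters left out ...]
15307638049126), 88.83777618408203)
[  97  112   83   39 2055] ((0.5003144145011902, 0.47349879145622253), (0.09501772373914719, 0.036649320274591446), 88.8334732055664)
[  82  153  104   39 2422] ((0.4518541991710663, 0.48672688007354736), (0.11817426234483719, 0.04481832683086395), 81.07689666748047)
[611 356  29  28 465] ((0.06238049268722534, -0.1202147901058197), (0.0383811816573143, 0.04244561120867729), 30.20240020751953)
[120 380  34  20 391] ((0.14244453608989716, 0.5919910669326782), (0.04992925375699997, 0.03537491336464882), 81.02294158935547)
t 4.0 shift [ 23.1 -38.1 120.4] turn 0.0 n 3.0789790149925844 pos [0.4142 0.2809 0.3204] yaw -8.97 j [ 0.45 -0.28  1.81 -0.    1.62  2.17]
```

View pics/f.png

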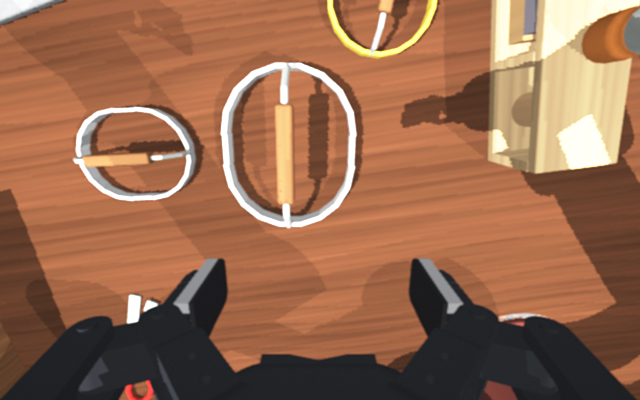

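The large silver hoop spans (222–356, 63–227). Its handle top face has corners near (276,105), (292,105), (294,204) and (278,204), and the grip centre is near (285,154), close to the predicted (283,156).

```bash
python3 - <<'E'
from h import *
w=grab_frame('wrist')
hsv=cv2.cvtColor(w['pixels'],cv2.COLOR_RGB2HSV)
x=hsv[100:210,268:302].astype(int); print(x[50,::2].tolist())
print(hsv[50:150:4,284].tolist()[10:18])
P=ray(w,[(276,105),(292,105),(294,204),(278,204)],.085)[:,:2]; print(P.round(4),P.mean(0),cv2.minAreaRect(P.astype(np.float32)))
q=P[:2].mean(0)-P[2:].mean(0); print('yaw',np.degrees(np.arctan2(q[1],q[0])),'len',np.linalg.norm(q))
r=[r for r in spotter.outline_of(w,'hoop') if 220<r['extent'][0]<230][0]
p=np.argwhere((hsv[...,1]<70)&(hsv[...,2]>120)&(np.indices((400,640))[1]>215)&(np.indices((400,640))[1]<362)&(np.indices((400,640))[0]>58)&(np.indices((400,640))[0]<232))[:,::-1]
R=ray(w,p,.028)[:,:2]; print('rim',cv2.minAreaRect(R.astype(np.float32)))
E
```

```text
[[10, 146, 188], [10, 148, 188], [11, 147, 187], [10, 147, 185], [12, 144, 227], [18, 119, 251], [19, 111, 253], [19, 110, 252], [19, 114, 252], [18, 113, 252], [19, 111, 252], [16, 126, 247], [13, 142, 205], [12, 145, 158], [11, 147, 181], [11, 147, 181], [11, 146, 183]]
[[0, 0, 255], [0, 0, 255], [0, 0, 255], [0, 0, 255], [15, 137, 242], [18, 118, 251], [18, 119, 251], [18, 117, 251]]
[[0.5002 0.3117]
 [0.4975 0.2944]
 [0.3855 0.3123]
 [0.3885 0.3313]] [0.44292602 0.31241933] ((0.4429915249347687, 0.3128339648246765), (0.019236957654356956, 0.1134762093424797), 80.92310333251953)
yaw -9.500981460923903 len 0.1134302063241954
rim ((0.44296130537986755, 0.3133784234523773), (0.17749936878681183, 0.21580903232097626), 81.0804214477539)
```

```bash
python3 go.py .443 .3125 .074 -9.2
```

```text
t 4.1 shift [ 23.6 -35.3 246.5] turn 0.005 n 5.998436835687635 pos [0.4141 0.2813 0.3205] yaw -8.93 j [ 0.45 -0.28  1.81 -0.    1.62  2.17]
```

Request:
apply_moves --series '[{"dx": 8, "dy": -12, "dz": 30, "turn": 0.004, "jaw": 0}, {"dx": 16, "dy": -24, "dz": 65, "turn": 0.004, "jaw": 0}, {"dx": 23.5, "dy": -35.5, "dz": 100, "turn": 0.004, "jaw": 0}, {"dx": 23.5, "dy": -35.5, "dz": 130, "turn": 0.004, "jaw": 0}, {"dx": 23.5, "dy": -35.5, "dz": 150, "turn": 0.004, "jaw": 0}]'

```text
time: 4.52
tool_pos: [0.4414, 0.3127, 0.1664]
tool_rot: [0.001, 0.997, -0.079, -0.002]
contact_force: [-0.3, -0.5, -0.5]
gripper_width: 1.002
grasp_force: 0.0
```

```bash
python3 - <<'E'
from h import *
for i in range(2): w=grab_frame('wrist')
E
python3 go.py .443 .3125 .074 -9.2
```

```text
t 4.6167 shift [ 3.6 -1.6 91.3] turn 0.002 n 2.1913751371466432 pos [0.4399 0.3119 0.1653] yaw -9.1 j [ 0.48 -0.08  1.89 -0.    1.34  2.21]
```

Request:
apply_moves --series '[{"dx": 2, "dy": -1, "dz": 30, "turn": 0, "jaw": 0}, {"dx": 2, "dy": -1, "dz": 60, "turn": 0, "jaw": 0}, {"dx": 2, "dy": -1, "dz": 80, "turn": 0, "jaw": 0}, {"dx": 2, "dy": -1, "dz": 91, "turn": 0, "jaw": 0}, {"dx": 2, "dy": -1, "dz": 91, "turn": 0, "jaw": 0}]'

```text
time: 5.03
tool_pos: [0.4438, 0.3136, 0.0781]
tool_rot: [0.001, 0.997, -0.079, -0.001]
contact_force: [-0.6, -0.0, -0.3]
gripper_width: 1.002
grasp_force: 0.0
```

```bash
python3 - <<'E'
from h import *
for i in range(2): w=grab_frame('wrist')
save(w,'g')
E
python3 go.py .443 .3125 .074 -9.2
```

```text
t 5.1333 shift [-2.3  2.5  7.1] turn 0.002 n 0.18962674354683687 pos [0.4456 0.3146 0.0811] yaw -9.08 j [ 0.48  0.03  1.93 -0.    1.17  2.21]
```

View pics/g.png

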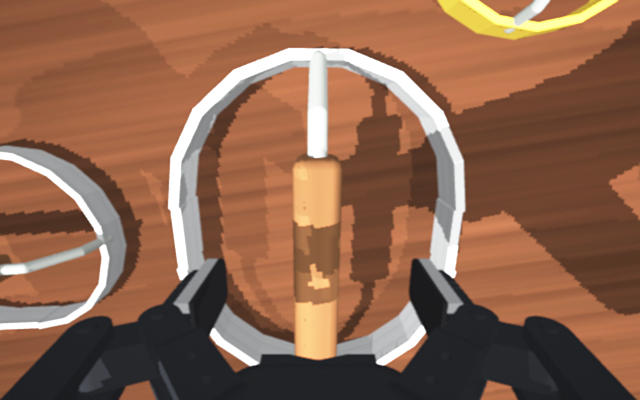

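The handle (column about 316) lies midway between the pads (about 225 and 412), aligned with the tool. I'll lower 4 mm and close.

Request:
apply_moves --series '[{"dx": -1, "dy": 0, "dz": 4, "turn": 0, "jaw": 0}, {"dx": -1, "dy": 0, "dz": 4, "turn": 0, "jaw": 0.5}, {"dx": -1, "dy": 0, "dz": 4, "turn": 0, "jaw": 1}, {"dx": -1, "dy": 0, "dz": 4, "turn": 0, "jaw": 1}, {"dx": -1, "dy": 0, "dz": 4, "turn": 0, "jaw": 1}]'

```text
time: 5.55
tool_pos: [0.4438, 0.3146, 0.0759]
tool_rot: [-0.0, 0.997, -0.079, 0.0]
contact_force: [-0.3, 0.9, 0.1]
gripper_width: 0.455
grasp_force: 0.0
```

Request:
apply_moves --series '[{"dx": 0, "dy": 0, "dz": 0, "turn": 0, "jaw": 1}, {"dx": 0, "dy": 0, "dz": 0, "turn": 0, "jaw": 1}, {"dx": 0, "dy": 0, "dz": 0, "turn": 0, "jaw": 1}, {"dx": 0, "dy": 0, "dz": 0, "turn": 0, "jaw": 1}, {"dx": 0, "dy": 0, "dz": 0, "turn": 0, "jaw": 1}]'

```text
time: 5.97
tool_pos: [0.4438, 0.3146, 0.0758]
tool_rot: [-0.0, 0.997, -0.079, 0.0]
contact_force: [-0.2, -0.7, 3.7]
gripper_width: 0.223
grasp_force: 59.5
```

Request:
apply_moves --series '[{"dx": 0, "dy": 0, "dz": -10, "turn": 0, "jaw": 1}, {"dx": 0, "dy": 0, "dz": -25, "turn": 0, "jaw": 1}, {"dx": 0, "dy": 0, "dz": -45, "turn": 0, "jaw": 1}, {"dx": 0, "dy": 0, "dz": -70, "turn": 0, "jaw": 1}, {"dx": 0, "dy": 0, "dz": -95, "turn": 0, "jaw": 1}]'

```text
time: 6.38
tool_pos: [0.4421, 0.3136, 0.1697]
tool_rot: [0.001, 0.997, -0.079, -0.002]
contact_force: [0.6, 0.5, -2.8]
gripper_width: 0.227
grasp_force: 58.8
```

Request:
apply_moves --series '[{"dx": 0, "dy": 0, "dz": -25, "turn": 0, "jaw": 1}, {"dx": 0, "dy": 0, "dz": -50, "turn": 0, "jaw": 1}, {"dx": 0, "dy": 0, "dz": -75, "turn": 0, "jaw": 1}, {"dx": 0, "dy": 0, "dz": -100, "turn": 0, "jaw": 1}, {"dx": 0, "dy": 0, "dz": -130, "turn": 0, "jaw": 1}]'

```text
time: 6.8
tool_pos: [0.4421, 0.3137, 0.2993]
tool_rot: [0.001, 0.997, -0.079, -0.002]
contact_force: [-1.1, 0.7, -3.2]
gripper_width: 0.221
grasp_force: 58.9
```

```bash
python3 - <<'E'
from h import *
w=grab_frame('wrist'); save(w,'i')
s=state(); print(s['contact_force'],s['grasp_force'],s['gripper_width'])
E
python3 go.py .475 -.275 .30 9.5
```

```text
[1.5570468  0.76222101 2.49696056] 59.19183611869812 0.2217522335636963
t 6.85 shift [122.7 578.    6. ] turn -0.324 n 14.169793606786495 pos [0.4447 0.315  0.3079] yaw -9.06 j [ 0.48 -0.17  1.73 -0.    1.57  2.21]
```

Lifted, about 3 N of load. Now carry it across the rack with the hoop's lower edge at about 0.23 m.

Request:
apply_moves --series '[{"dx": 4, "dy": 18, "dz": 0, "turn": -0.01, "jaw": 1}, {"dx": 10, "dy": 48, "dz": 0, "turn": -0.03, "jaw": 1}, {"dx": 17, "dy": 80, "dz": 0, "turn": -0.05, "jaw": 1}, {"dx": 24, "dy": 112, "dz": 0, "turn": -0.07, "jaw": 1}, {"dx": 31, "dy": 144, "dz": 0, "turn": -0.09, "jaw": 1}]'

```text
time: 7.27
tool_pos: [0.4505, 0.1659, 0.2991]
tool_rot: [0.0, 0.999, -0.033, -0.001]
contact_force: [0.4, -0.2, -2.6]
gripper_width: 0.222
grasp_force: 59.3
```

```bash
python3 go.py .475 -.275 .30 9.5
```

```text
t 7.2667 shift [ 53.6 438.3  -0.7] turn -0.232 n 10.590193123767664 pos [0.4505 0.1659 0.2991] yaw -3.8 j [ 0.2  -0.33  1.88 -0.    1.59  1.83]
```

Request:
apply_moves --series '[{"dx": 4, "dy": 32, "dz": 0, "turn": -0.02, "jaw": 1}, {"dx": 8, "dy": 64, "dz": 0, "turn": -0.04, "jaw": 1}, {"dx": 12, "dy": 96, "dz": 0, "turn": -0.06, "jaw": 1}, {"dx": 16, "dy": 128, "dz": 0, "turn": -0.08, "jaw": 1}, {"dx": 20, "dy": 160, "dz": 0, "turn": -0.1, "jaw": 1}]'

```text
time: 7.68
tool_pos: [0.4596, 0.0049, 0.2992]
tool_rot: [-0.0, 1.0, 0.016, -0.001]
contact_force: [0.8, 0.7, -3.6]
gripper_width: 0.226
grasp_force: 59.3
```

```bash
python3 go.py .475 -.275 .30 9.5
```

```text
t 7.6833 shift [  6.2 280.2  -0.8] turn -0.133 n 6.721480870748296 pos [0.4596 0.0049 0.2992] yaw 1.88 j [-0.15 -0.38  1.92 -0.    1.61  1.39]
```

Request:
apply_moves --series '[{"dx": 0, "dy": 32, "dz": 0, "turn": -0.02, "jaw": 1}, {"dx": 1, "dy": 64, "dz": 0, "turn": -0.04, "jaw": 1}, {"dx": 2, "dy": 96, "dz": 0, "turn": -0.06, "jaw": 1}, {"dx": 3, "dy": 128, "dz": 0, "turn": -0.08, "jaw": 1}, {"dx": 3, "dy": 160, "dz": 0, "turn": -0.1, "jaw": 1}]'

```text
time: 8.1
tool_pos: [0.4678, -0.1548, 0.2992]
tool_rot: [-0.0, 0.998, 0.066, -0.001]
contact_force: [1.1, 0.2, -3.3]
gripper_width: 0.225
grasp_force: 59.3
```

```bash
python3 go.py .475 -.275 .30 9.5
```

```text
t 8.1 shift [ -8.7 120.1  -0.9] turn -0.033 n 2.886739687891105 pos [ 0.4678 -0.1548  0.2992] yaw 7.6 j [-0.47 -0.29  1.85  0.    1.59  0.97]
```

Request:
apply_moves --series '[{"dx": -3, "dy": 32, "dz": 0, "turn": -0.01, "jaw": 1}, {"dx": -5, "dy": 64, "dz": 0, "turn": -0.02, "jaw": 1}, {"dx": -7, "dy": 95, "dz": 0, "turn": -0.033, "jaw": 1}, {"dx": -9, "dy": 114, "dz": 0, "turn": -0.033, "jaw": 1}, {"dx": -9, "dy": 120, "dz": 0, "turn": -0.033, "jaw": 1}]'

```text
time: 8.52
tool_pos: [0.4744, -0.2761, 0.2988]
tool_rot: [-0.0, 0.997, 0.081, -0.001]
contact_force: [0.1, -0.6, -3.4]
gripper_width: 0.222
grasp_force: 59.4
```

```bash
python3 - <<'E'
from h import *
for i in range(4): grab_frame('wrist')
w=grab_frame('wrist');a=grab_frame('top');b=grab_frame('scene'); np.savez('last.npz',top=a['pixels'],scene=b['pixels'])
p=a['pixels'][180:300,380:510]; q=b['pixels'][100:260,130:290]
o=np.hstack([cv2.resize(p,(433,400),interpolation=2),cv2.resize(q,(360,400),interpolation=2)])
cv2.imwrite('pics/j.png',cv2.cvtColor(o,cv2.COLOR_RGB2BGR))
print(state()['tool_rot'])
E
python3 go.py .475 -.275 .30 9.5
```

```text
[-1.36640018e-04  9.96545146e-01  8.30527068e-02  3.25902427e-05]
t 8.8667 shift [-0.9  2.4  0.3] turn 0.0 n 0.06284751976082559 pos [ 0.4755 -0.2724  0.3003] yaw 9.53 j [-0.66 -0.16  1.73  0.    1.57  0.75]
```

View pics/j.png

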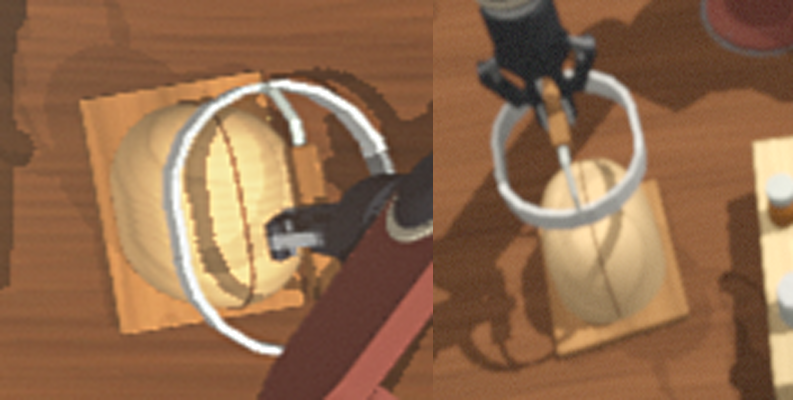

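The hoop hangs over the block, seemingly level (ring at crop left (165–395, 80–350); right (490–645, 70–228)). I'll check its pose in the hand with a model fit in all views before lowering.

```bash
cat > ringfit.py <<'E'
import sys; from h import *
from scipy.optimize import minimize
from scipy.spatial.transform import Rotation as Ro
s=state(); p0=s['tool_pos']; fr=[grab_frame(k) for k in ('top','scene','wrist')]; print(p0.round(4))
t=np.linspace(0,2*np.pi,120,endpoint=False)
def oval(r,z): return np.c_[r*np.cos(t)+.02*np.sign(np.cos(t)),r*np.sin(t),np.full(120,z)]
O=[oval(.086,0),oval(.086,.028),oval(.081,0),oval(.081,.028)]
def pose(q): return Ro.from_euler('zyx',[q[3],q[4],q[5]]).as_matrix(),np.array(q[:3])
def mask(f,q,S=2):
    R,c=pose(q); m=np.zeros((400,640),np.uint8)
    V=[np.round(proj(f,o@R.T+c)*8).astype(np.int32) for o in O]
    for a,b in ((0,1),(2,3),(1,3),(0,2)):
        for i in range(120):
            j=(i+1)%120; cv2.fillConvexPoly(m,np.array([V[a][i],V[a][j],V[b][j],V[b][i]]),1,shift=3)
    return m
q0=np.r_[p0[0],p0[1],p0[2]-.074,np.radians(9.5),0,0]
obs=[]
for f in fr:
    near=cv2.dilate(mask(f,q0),np.ones((21,21)))>0; hsv=cv2.cvtColor(f['pixels'],cv2.COLOR_RGB2HSV)
    sil=near&(hsv[...,1]<65)&(hsv[...,2]>95); n,l,st,c=cv2.connectedComponentsWithStats(sil.astype(np.uint8))
    for i in range(1,n):
        if st[i,4]<25: sil[l==i]=0
    obs.append((sil,np.minimum(cv2.distanceTransform((~sil).astype(np.uint8),2,5),5)))
def cost(q):
    e=0
    for f,(sil,d) in zip(fr,obs):
        m=mask(f,q); dm=np.minimum(cv2.distanceTransform(1-m,2,5),5)
        e+=(dm[sil]**2).sum()/sil.sum()+(d[m>0]**2).sum()/m.sum()
    return e
sim=np.vstack([q0]+[q0+np.eye(6)[i]*[.006,.006,.006,.04,.04,.04][i] for i in range(6)])
r=minimize(cost,q0,method='Nelder-Mead',options=dict(initial_simplex=sim,maxfev=900,xatol=1e-4,fatol=1e-3))
print('cost',cost(q0),r.fun,'px',[int(o[0].sum()) for o in obs]); q=r.x
R,_=pose(q); print('pos',q[:3].round(4),'yaw deg',np.degrees(q[3]).round(2),'tilt deg pitch,roll',np.degrees(q[4:]).round(2)); print('minus tool',(q[:3]-p0).round(4))
o=[]
for f,(x0,y0,W) in zip(fr,((380,170,130),(130,90,170),(60,0,500))):
    im=f['pixels'].copy(); k=cv2.morphologyEx(mask(f,q),cv2.MORPH_GRADIENT,np.ones((2,2)))>0; im[k]=(0,255,0)
    o.append(cv2.resize(im[y0:y0+W,x0:x0+W],(266,266 if W<300 else 266),interpolation=0))
cv2.imwrite('pics/'+sys.argv[1]+'.png',cv2.cvtColor(np.hstack(o),cv2.COLOR_RGB2BGR))
E
python3 ringfit.py k
```

```text
[ 0.4755 -0.2724  0.3003]
cost 28.04845830240715 26.51850457045814 px [898, 1162, 13254]
pos [ 0.4766 -0.2744  0.2267] yaw deg 10.74 tilt deg pitch,roll [-0.74 -0.4 ]
minus tool [ 0.0011 -0.0019 -0.0736]
```

View pics/k.png

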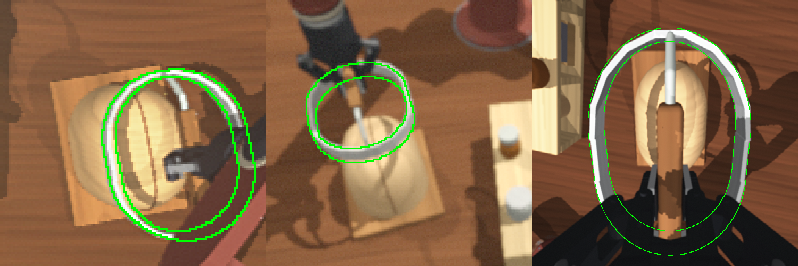

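The fit matches in all views. The hoop is level within 1°, centred within 2 mm, with its lower edge at about 0.226 m. Lower 54 mm gently.

Request:
apply_moves --series '[{"dx": 0, "dy": 0, "dz": 8, "turn": 0, "jaw": 1}, {"dx": 0, "dy": 0, "dz": 20, "turn": 0, "jaw": 1}, {"dx": 0, "dy": 0, "dz": 34, "turn": 0, "jaw": 1}, {"dx": 0, "dy": 0, "dz": 47, "turn": 0, "jaw": 1}, {"dx": 0, "dy": 0, "dz": 54, "turn": 0, "jaw": 1}]'

```text
time: 9.43
tool_pos: [0.4742, -0.2728, 0.2423]
tool_rot: [-0.002, 0.997, 0.082, -0.002]
contact_force: [-0.6, 0.1, -3.7]
gripper_width: 0.219
grasp_force: 59.3
```

Request:
apply_moves --series '[{"dx": 0, "dy": 0, "dz": 0, "turn": 0, "jaw": 1}, {"dx": 0, "dy": 0, "dz": 0, "turn": 0, "jaw": 1}, {"dx": 0, "dy": 0, "dz": 0, "turn": 0, "jaw": 1}, {"dx": 0, "dy": 0, "dz": 0, "turn": 0, "jaw": 1}, {"dx": 0, "dy": 0, "dz": 0, "turn": 0, "jaw": 1}]'

```text
time: 9.85
tool_pos: [0.4758, -0.274, 0.2474]
tool_rot: [0.001, 0.997, 0.082, 0.001]
contact_force: [-0.9, -0.2, -3.9]
gripper_width: 0.223
grasp_force: 59.3
```

```bash
python3 ringfit.py l; python3 go.py .475 -.275 .245 9.5; python3 -c "
from h import *
print(np.abs(state()['joint_vel']).max(),state()['grasp_force'],state()['contact_force'])"
```

```text
[ 0.4758 -0.274   0.2474]
cost 28.85938848974285 27.909985670187382 px [803, 1069, 13340]
pos [ 0.4762 -0.2755  0.1742] yaw deg 10.85 tilt deg pitch,roll [-0.88 -0.33]
minus tool [ 0.0004 -0.0015 -0.0732]
t 10.0 shift [-0.8  1.1  1.9] turn -0.001 n 0.055608097096764224 pos [ 0.4756 -0.2738  0.2469] yaw 9.44 j [-0.66 -0.13  1.79 -0.    1.47  0.75]
0.005026035108291113 59.26137328147888 [-0.58616129  0.16054956 -3.43908866]
```

The lower edge is about 23 mm above the block's top, centred within 2 mm, level and still. Handing in.

```bash
python3 -c "
from plant import ticket
print(ticket.job_done())"
```

```text
the job is handed in; nothing more can be done
None
```

I handed the job in with the hoop still gripped over the hat block: level within about 1°, centred within about 2 mm, long axes within about 1.5°, and its lower edge about 23 mm above the block's top; no verdict came back.

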